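# Step the flow regulator's index lever on by three clicks

### The job

Set the hydraulic flow regulator three clicks faster: move the orange thumb tab of its index lever exactly three notches on from where it stands now, towards the red end stop. Go one click at a time, letting the lever come to rest in each notch for about a second before the next click, never go beyond the third, and let go of it at the end. Leave the relay and the fuse carrier beside it where they are.

Things in the scene. Friction and masses are not known exactly. Their poses are not given: they have to be found in the camera images.
- index_lever (a joint): lever angle about its upright pivot, rad: 0 = first notch (green stop, robot's left), growing towards the red stop (robot's right), anticlockwise from above. Six notches 12 deg apart: 0, 0.209, 0.419, 0.628, 0.838, 1.047; it starts in one of the first three. A sprung ball must climb a rib between notches (about 5 N on the tab plus some damping), then drops into the next one and stays.
- thumb_tab (a point): middle of the upper part of the orange tab at the lever's end: 100 mm from the pivot axis, 90 mm above the table. Tab: 10 mm thick along its swing, 22 mm along the lever, from 63 to 105 mm high. Its x axis points along the lever to the pivot, y along the swing to the green side, z up. The lever's bar is 14 mm wide, 65 to 72 mm high; 34 mm nearer the pivot is an 18 mm wide collar, 87 mm high.
- lever_pivot (a point): point on the lever's upright pivot axis, 90 mm above the table; its axes are the regulator's: x from front to back, y to the green side, z up. The regulator is fixed: green housing 150x170 mm centred on the pivot, 45 mm high, with an aluminium disc to 51 mm (ribs to 56 mm) and end stops to 63 mm; foot flange 8 mm high, reaching 90 mm in front and 95 mm to each side.
- hood_edge (a point): middle of the lower front edge of the fixed clear guard hood with yellow rim, 91 mm in front of the pivot, 168 mm above the table. The hood is 8 mm thick, 182 mm wide and runs back level over the whole lever, so a gripper pointing straight down at the tab hits it: lean the tool 35 to 45 deg, fingers pointing down and ahead under the rim.
- relay_a_center (a point): black cube relay, 27x27x33 mm, loose beside the regulator's front left corner; point at its centre. Leave alone.
- fuse_box_center (a point): black fuse carrier with coloured fuses, 36x85x27 mm, loose by the regulator's front right corner; point at its centre. Leave alone.
- power_pack: hydraulic power pack with milky reservoir, a fixed obstacle 390 mm high; origin at its foot. It fills 85 mm towards the robot, 90 mm away from it, 115 mm to the right and 90 mm to the left of that point. Coming from the robot's right, pass over it or keep well in front of it.

How it is judged:
By the outcome, as a careful person would: the job done as asked, in the order asked, and still so for the second after the job is handed in, with the robot touching nothing.
It also fails if it takes over 48 s, if anything falls off the work surface, if the arm or the gripper's body presses on something with over 40 N, if the wrist force passes 120 N, or if a joint passes its speed limit or range.

### The arm

A 6-joint arm with a two-finger parallel gripper is mounted at the origin on a cart in front of the work surface, level with it; the furniture and walls round the work are solid. World frame = base frame: x ahead of the robot, y to its left, z up, the work surface at z = 0. Lengths are in m, angles in rad, forces in N, time in s.
With the tool pointing down it reaches from about 0.225 to 0.875 m from the base axis. Payload 3.4 kg.
Tool frame: the origin (TCP) lies midway between the tips of the shut fingers; the grasp point (between the pads) lies 19 mm behind it (pinch_z is the distance from the TCP to the grasp point, in m); z points along the fingers, y is the line along which they close (so a half turn about z gives the same grasp; the last joint's range is limited). The gripper opens to 85 mm and grips with 20 to 120 N. Pads are 22 mm wide; open, the fingers measure 114 mm over their backs; the gripper's body (76 mm by 85 mm) begins 54 mm behind the grasp point. The pads swing forward as they close: fully open they stand 13 mm farther back than shut.
Start: joints at [1.033, 0.276, 1.505, -0, 1.361, -0.121], TCP at [0.233, 0.526, 0.231] pointing down, gripper open.
Joint ranges: [-2.89, 2.89], [-0.75, 2.08], [0.22, 2.7], [-1.18, 4.32], [0.11, 2.71], [-2.7, 2.7]. Speed limits (rad/s): [2.57, 2.57, 3.14, 3.14, 3.14, 3.14].

### API

Orientations are given as a unit quaternion [w, x, y, z].
In Python, from rig import get_state, get_image, sign_off, pinch_z gives the robot as it stands.
- The arm moves only by the tool send_rows, never from a script. Its argument "steps" is one flat list of numbers, 5 for each row, row after row: the gripper's target within -1 to 1 (fully open at 1, half-way at 0, shut at -1), then the shift along the tool's x, y, z in cm, then the turn about the tool's z in degrees. In form: [gripper, x, y, z, roll, gripper, x, y, z, roll, ...]. A call has 1 to 12 rows; each row shifts and turns the commanded pose from where the row before left it, along the tool's axes as they then stand; what a row does not reach is not made up. A row lasts 1/10 s, in which the tool goes at most 50 mm and 8.59 degrees, less where a joint would pass 70% of its speed; a pose out of reach is approached as far as the arm can. A call is refused whole if a number of a shift passes 5 or a number of a turn 8.59, either way. A call with a gripper value outside its range is refused whole. The fingers move at their own pace and stop on an object; "newtons" is the grip in N (left out, the last holds). Time passes only in rows, so rows that do not move let the fingers close. It gives the time, the measured TCP pose, the force, the opening and the grip force at its end, in the units of the state.
- get_state(): the state, without advancing time (a new reading comes with each control period).
- get_image(name): name is "scene" or "top"; returns a dict with "color" (400x640x3 uint8, red, green, blue), "mtx" (3x3 intrinsics, pixels), "k1" (the pictures are not rectified: a ray, as slopes to the right and down, at radius r is drawn at 1 + k1 r^2 times it, then the intrinsics apply), "T" (4x4, takes a point from camera to world coordinates). Camera axes: x right, y down, z forward; pixel columns grow to the right and rows downward; lengths in m; the calibration is good to about 2 mm. A picture is of the moment at which its call begins. There is no depth.
- sign_off(): hands the job in; it is judged then, once.
The state is a dict: "clock": time; "qpos": joint angles; "qd": joint speeds; "effort": joint torques, N m; "position": TCP position; "ee_rot": TCP orientation; "contact_force": force on the tool from outside, world axes, zero at the start; "moment": the same for the moment, N m; "width": finger opening in m; "gripper_force": force on a finger pad.
Only numpy, scipy, OpenCV 4.12 (cv2) and the standard library are available. Lean on these libraries where they do the work, as an engineer would, in place of code of your own. Each camera call takes 0.05 s, during which the arm holds its last target. There are 200 camera calls.

## Working session

There is one attempt and no reset: what is moved stays moved. The work goes in short steps, Python scripts to look and compute and a tool call to move; the robot and the scene stay as the last step left them, time stands still between calls to the robot, and variables do not carry over. Pictures are saved under pics/ and viewed, at most 10 in all, crops included, and the job is handed in when it is done.

Besides the shell and the picture viewer there is one more tool, called after "Call:" in YAML: its name, and indented under it one key for each argument. send_rows: Moves the arm, as the interface text tells. Its arguments: {"type":"object","properties":{"steps":{"type":"array"},"newtons":{"type":"number"}},"required":["steps"]}

```bash
mkdir -p pics; ls
python3 - <<'E'
from rig import *
import cv2
s=get_state();print(s)
print(pinch_z)
for n in("scene","top"):
    i=get_image(n);cv2.imwrite(f"pics/{n}0.png",i["color"][:,:,::-1]);print(n,i["mtx"],i["k1"],i["T"])
E
```

```text
pics
{'clock': 0.0, 'qpos': array([ 1.03298454e+00,  2.76591421e-01,  1.50615171e+00, -1.27657319e-06,
        1.36069167e+00, -1.21023991e-01]), 'qd': array([-6.01737759e-04, -9.54782878e-05,  3.73796595e-04, -1.20807726e-03,
       -1.28241917e-03,  6.02869849e-04]), 'effort': array([ 3.46198767e-04, -4.16781414e+01, -2.45811886e+01, -4.69766983e-04,
        1.11128765e-02, -4.69975674e-06]), 'position': array([0.23251617, 0.5253053 , 0.23043435]), 'ee_rot': array([-2.97369304e-04,  2.06888594e-01,  9.78364074e-01, -8.71749195e-04]), 'contact_force': array([ 0.58592254, -0.59521449,  0.38330551]), 'moment': array([-0.01571574,  0.02462366,  0.04690576]), 'gripper_force': 0.0, 'width': 0.08510139454107786}
0.0187
scene [[479.96778285   0.         331.85871253]
 [  0.         479.96778285 196.4786635 ]
 [  0.           0.           1.        ]] 0.015595899071636674 [[ 0.59207279 -0.41545647  0.69054017 -0.24524447]
 [-0.80570831 -0.28724739  0.51799909 -0.47782933]
 [-0.01685021 -0.86306712 -0.50480809  0.70036155]
 [ 0.          0.          0.          1.        ]]
top [[448.12483588   0.         325.3002673 ]
 [  0.         448.12483588 192.90392448]
 [  0.           0.           1.        ]] -0.12887387519578883 [[-0.31817286 -0.81307027  0.4875272   0.10911842]
 [-0.94791528  0.28093795 -0.15010163  0.22720014]
 [-0.01492172 -0.50989275 -0.86010856  0.90590684]
 [ 0.          0.          0.          1.        ]]
```

View pics/scene0.png

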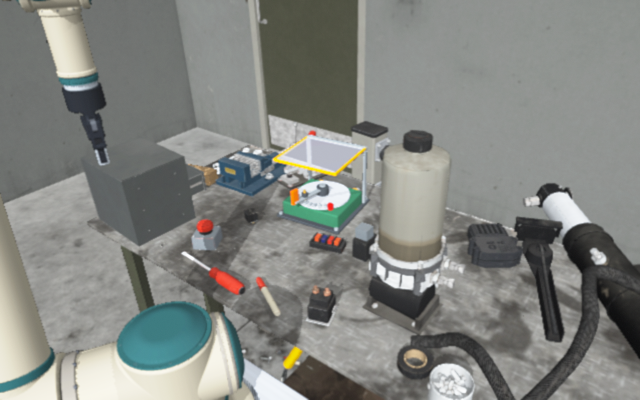

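View pics/top0.png

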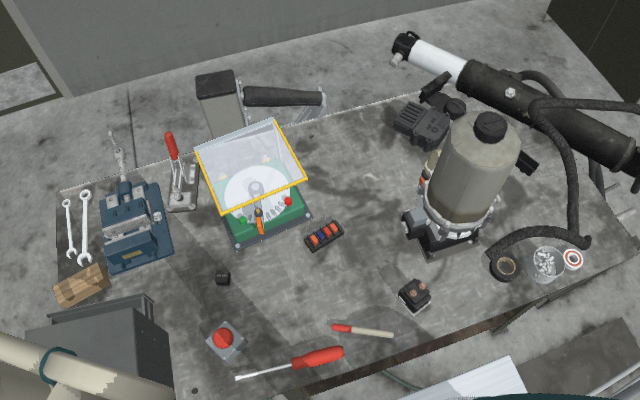

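Scene: regulator with hood at about (320,190), orange tab near (294,196), red stop (330,206). Top: pivot near (256,188), tab near (260,222), red stop (288,201), relay (222,278), fuses (323,236). A dark cabinet stands near the arm, at lower left. I'll zoom in.

Run:
```python
import cv2,numpy as np
a=cv2.imread("pics/scene0.png")[125:245,255:385];b=cv2.imread("pics/top0.png")[110:260,185:345]
cv2.imwrite("pics/za.png",cv2.resize(a,None,fx=5,fy=5,interpolation=2)[:600])
cv2.imwrite("pics/zb.png",cv2.resize(b,None,fx=4,fy=4,interpolation=2))
```

```text
(no output)
```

View pics/za.png

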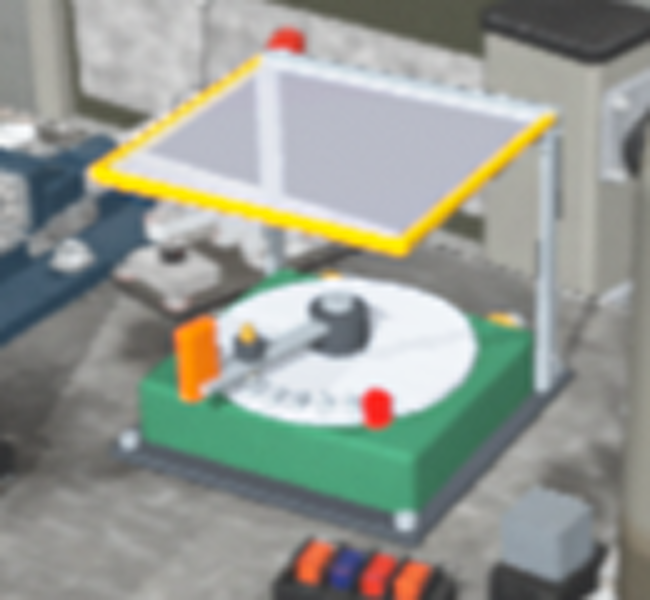

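View pics/zb.png

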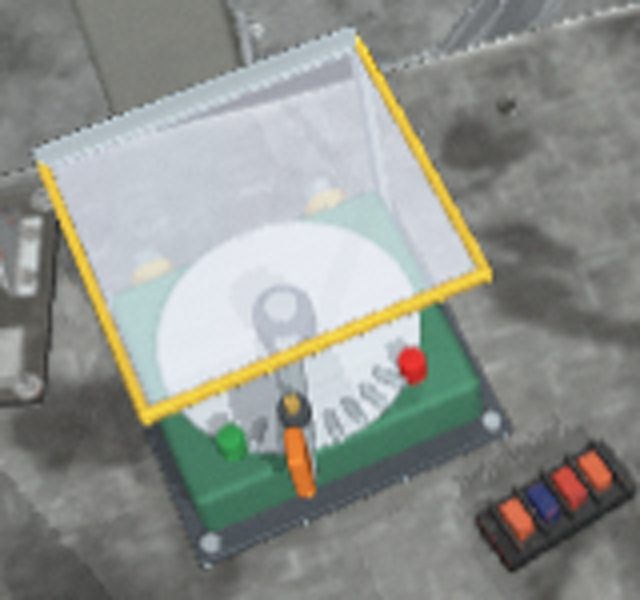

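```bash
cat > h.py <<'E'
import cv2,numpy as np
from rig import *
from scipy.optimize import least_squares as LS
def ray(i,uv):
    m=i["mtx"];d=(np.array(uv,float)-m[:2,2])/m[0,0];r=np.linalg.norm(d);x=r
    for _ in range(20): x=r/(1+i["k1"]*x*x)
    d=d*(x/r);v=i["T"][:3,:3]@[*d,1];return i["T"][:3,3],v
def onz(i,uv,z):
    o,v=ray(i,uv);return o+v*(z-o[2])/v[2]
def tri(rs):
    A=0;b=0
    for o,v in rs:
        v=v/np.linalg.norm(v);P=np.eye(3)-np.outer(v,v);A=A+P;b=b+P@o
    return np.linalg.solve(A,b)
def proj(i,p):
    T=i["T"];c=T[:3,:3].T@(np.array(p)-T[:3,3]);d=c[:2]/c[2];d=d*(1+i["k1"]*(d@d));return d*i["mtx"][0,0]+i["mtx"][:2,2]
E
python3 - <<'E'
from h import *
S=get_image("scene");T=get_image("top")
s=lambda u,v:(255+u/5,125+v/5)
t=lambda u,v:(185+u/4,110+v/4)
P={"hoodFL":((95,175),(148,418)),"hoodFR":((405,247),(488,275)),"boltL":((128,438),(210,540)),"boltR":((405,520),(490,420)),"tabtop":((198,323),(293,437)),"tabbot":((193,398),(304,494)),"red":((377,395),(413,358))}
R={}
for k,(a,b) in P.items():
    rs=[ray(S,s(*a)),ray(T,t(*b))];R[k]=p=tri(rs)
    print(k,p.round(4),[np.round(proj(i,p)-q,1) for i,q in((S,s(*a)),(T,t(*b)))])
a,b=R["hoodFL"],R["hoodFR"];ax=(a-b)[:2];print(np.linalg.norm(ax))
for L,Rr,off in(("hoodFL","hoodFR",.091),("boltL","boltR",.083)):
    a,b=R[L],R[Rr];ax=(a-b)[:2]/np.linalg.norm((a-b)[:2]);x=np.array([ax[1],-ax[0]])
    piv=(a+b)[:2]/2+off*x;print("yaw",np.degrees(np.arctan2(x[1],x[0])),"piv",piv)
    d=R["tabtop"][:2]-piv;print("tab rel",d@x,d@ax,np.degrees(np.arctan2(-d@ax,-d@x)))
    d=R["red"][:2]-piv;print("red",np.degrees(np.arctan2(-d@ax,-d@x)))
print("box/relay",onz(T,(222,278),.017),onz(T,(323,236),.02))
E
```

```text
hoodFL [0.5461 0.2971 0.1684] [array([-0.1,  0.1]), array([ 0. , -0.1])]
hoodFR [0.5703 0.1214 0.1685] [array([-0.4,  0.3]), array([ 0.1, -0.5])]
boltL [0.5542 0.2959 0.0078] [array([ 0.2, -0.1]), array([-0.1,  0.3])]
boltR [0.5764 0.1271 0.007 ] [array([ 0.1, -0. ]), array([-0. ,  0.1])]
tabtop [0.5499 0.2356 0.101 ] [array([ 0.3, -0.2]), array([-0.1,  0.5])]
tabbot [0.5412 0.2376 0.0585] [array([-0.5,  0.3]), array([ 0.2, -0.7])]
red [0.5999 0.1612 0.0584] [array([ 0., -0.]), array([-0. ,  0.1])]
0.17727082896498306
yaw 7.844819323961426 piv [0.64835649 0.22166769]
tab rel -0.09562124095674379 0.02727983044178057 -15.922944128614214
red 43.45675205784769
yaw 7.501296095427048 piv [0.64761606 0.22235699]
tab rel -0.09513897108857644 0.025925972238425903 -15.243335571819502
red 44.54578307301754
box/relay [0.48671876 0.3435926  0.017     ] [0.50949995 0.11203869 0.02      ]
```

Crops: the lever sits at about -15.5° from the regulator's front axis, so notch 2 (-18°), and the target is +18°. The interface has no tilt. With the tool straight down and the fingers open along the regulator's x axis, the back finger extends past the gripper body, so it can push the tab from in front of the hood. First I'll rise and roll.

Call:
send_rows:
  steps: [1,0,0,-2,8.34,1,0,0,-2,8.34,1,0,0,-2,8.34,1,0,0,-2,8.34,1,0,0,-2,8.34,1,0,0,0,8.34,1,0,0,0,8.34,1,0,0,0,0,1,0,0,0,0]

```text
clock: 1.1
position: [0.2327, 0.5257, 0.331]
ee_rot: [0.0, 0.657, 0.754, -0.0]
contact_force: [-0.5, -0.7, -0.7]
width: 0.0855
gripper_force: 0.0
```

```bash
cat >> h.py <<'E'
from scipy.spatial.transform import Rotation as Ro
PIV=np.array([.648,.222]);YAW=np.radians(7.7)
def rep():
    s=get_state();R=Ro.from_quat(np.roll(s["ee_rot"],-1)).as_matrix();p=s["position"]
    c,n=np.cos(YAW),np.sin(YAW);d=p[:2]-PIV
    print("t",s["clock"],"reg xy mm",(1e3*np.array([c*d[0]+n*d[1],-n*d[0]+c*d[1]])).round(1),"z",round(p[2]*1e3,1),"tool y yaw rel",np.degrees(np.arctan2(R[1,1],R[0,1])-YAW).round(2),"tz",R[:,2].round(3),"F",s["contact_force"].round(1),"w",s["width"],"q",s["qpos"].round(2))
E
python3 -c "from h import *;rep()"
```

```text
t 1.1 reg xy mm [-370.8  356.6] z 331.0 tool y yaw rel 0.21 tz [-0. -0. -1.] F [-0.5 -0.7 -0.7] w 0.08549295014186455 q [ 1.03  0.24  1.32 -0.    1.59  0.89]
```

Call:
send_rows:
  steps: [1,-3.7,2.4,0,0,1,-3.7,2.4,0,0,1,-3.7,2.4,0,0,1,-3.7,2.4,0,0,1,-3.7,2.4,0,0,1,-3.7,2.4,0,0,1,-3.7,2.4,0,0,1,-3.6,2.4,0,0,1,0,0,4,0,1,0,0,4,0,1,0,0,4,0,1,0,0,0,0]

```text
clock: 2.3
position: [0.4588, 0.2575, 0.2059]
ee_rot: [-0.003, 0.657, 0.754, -0.006]
contact_force: [-0.5, -1.1, -0.5]
width: 0.0854
gripper_force: 0.0
```

Run:
```python
from h import *
rep()
a=get_image("scene");b=get_image("top")
A=cv2.resize(a["color"][95:245,245:385],None,fx=2.8,fy=4/1,interpolation=2) if 0 else cv2.resize(a["color"][95:245,255:355],None,fx=4,fy=4,interpolation=2)
B=cv2.resize(b["color"][130:280,185:285],None,fx=4,fy=4,interpolation=2)
cv2.imwrite("pics/c1.png",np.hstack([A,B])[:,:,::-1])
```

```text
t 2.3 reg xy mm [-182.8   60.5] z 205.9 tool y yaw rel 0.12 tz [-0.012 -0.005 -1.   ] F [-0.5 -1.1 -0.5] w 0.08537313530147664 q [0.38 0.23 1.64 0.   1.29 0.24]
```

View pics/c1.png

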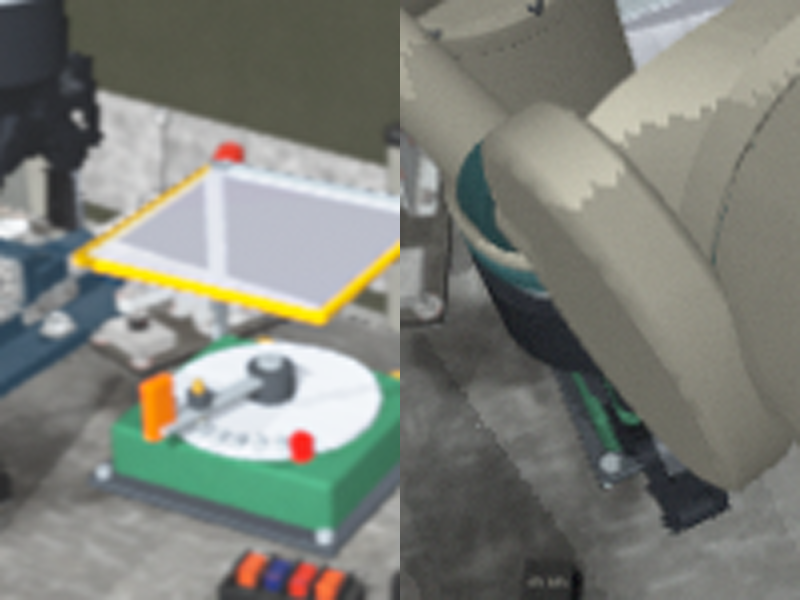

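Scene: gripper hangs upper left, tab at about (156,405) in the crop, untouched; top view is blocked by the arm. I'll use the scene camera from here and descend in front of the hood.

Call:
send_rows:
  steps: [1,0.2,0,4,0,1,0,0,4,0,1,0,0,4,0,1,0,0,1.4,0,1,0,0,0,0,1,0,0,0,0]

```text
clock: 3.0
position: [0.4648, 0.2624, 0.0796]
ee_rot: [0.001, 0.657, 0.753, 0.002]
contact_force: [-0.0, 0.8, 0.3]
width: 0.0854
gripper_force: 0.0
```

```bash
cat >> h.py <<'E'
def reg2w(x,y,z):
    c,n=np.cos(YAW),np.sin(YAW);return np.array([PIV[0]+c*x-n*y,PIV[1]+n*x+c*y,z])
def boxpts(th):
    # thumb tab corners in world for lever angle th from front (deg)
    t=np.radians(th);o=[]
    for r in(.089,.111):
        for y in(.005,-.005):
            for z in(.072,.105): o.append(reg2w(-r*np.cos(t)-y*np.sin(t),-r*np.sin(t)+y*np.cos(t),z))
    return o
def lever(name="scene",i=None):
    i=i or get_image(name);h=cv2.cvtColor(i["color"],cv2.COLOR_RGB2HSV)
    m=cv2.inRange(h,(7,180,150),(17,255,255));m[:, :275]=0;m[:,335:]=0;m[:165]=0;m[222:]=0
    ys,xs=np.nonzero(m)
    u=np.array([xs.mean(),ys.mean()]) if len(xs) else None
    if u is None: return print("no orange")
    best=[]
    for th in np.arange(-40,40,.5):
        hull=cv2.convexHull(np.float32([proj(i,p) for p in boxpts(th)]));M=cv2.moments(hull)
        best.append((abs(M["m10"]/M["m00"]-u[0]),th))
    print("orange",u.round(1),len(xs),"theta",min(best)[1])
E
python3 - <<'E'
from h import *
rep();i=get_image("scene");lever(i=i)
cv2.imwrite("pics/c2.png",cv2.resize(i["color"][110:235,240:380],None,fx=4.8,fy=4.8,interpolation=2)[:,:,::-1])
E
```

```text
t 3.0 reg xy mm [-176.1   64.6] z 79.6 tool y yaw rel 0.09 tz [ 0.005  0.002 -1.   ] F [-0.   0.8  0.3] w 0.08535923252266528 q [0.38 0.34 1.82 0.   0.97 0.25]
orange [293.6 195.9] 95 theta -18.5
```

View pics/c2.png

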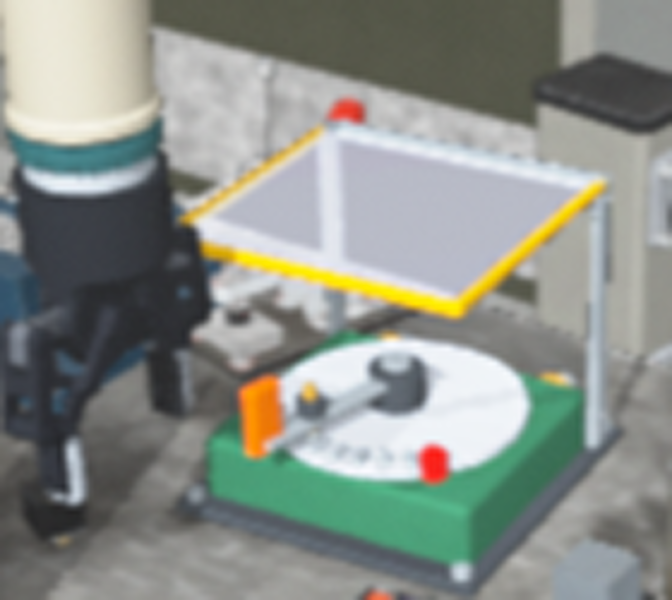

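Scene crop: both open fingers hang in front of the hood. The back finger's tip is at about (175,410) and its knuckle, which sticks out farther, at about (208,290). I'll measure both in the tool's y-z plane.

Run:
```python
from h import *
i=get_image("scene");s=get_state();rep()
p=s["position"];R=Ro.from_quat(np.roll(s["ee_rot"],-1)).as_matrix()
for k,uv in dict(tipR=(190,412),tipL=(150,400),knuckleBot=(210,308),knuckleTop=(205,235),elbowmid=(208,275),frontTipOut=(28,520)).items():
    u=(240+uv[0]/4.8,110+uv[1]/4.8)
    for dx in(0,-.011):
        o,v=ray(i,u);n=R[:,0];q=o+v*((p+dx*n-o)@n)/(v@n);l=R.T@(q-p);print(k,dx,(l*1e3).round(1),"z",q[2].round(3))
```

```text
t 3.1 reg xy mm [-176.2   64.5] z 79.8 tool y yaw rel 0.07 tz [ 0.005  0.002 -1.   ] F [ 0.1 -0.3  0.5] w 0.08532629955707473 q [0.38 0.34 1.82 0.   0.97 0.25]
tipR 0 [-0.  64.9 -0.1] z 0.08
tipR -0.011 [-11.   50.  -10.9] z 0.091
tipL 0 [ -0.   31.1 -25.2] z 0.105
tipL -0.011 [-11.   16.7 -35.6] z 0.115
knuckleBot 0 [ -0.   90.7 -51. ] z 0.131
knuckleBot -0.011 [-11.   75.3 -60.9] z 0.141
knuckleTop 0 [ -0.   91.3 -93.9] z 0.174
knuckleTop -0.011 [ -11.    75.9 -103.1] z 0.183
elbowmid 0 [ -0.   91.2 -70.5] z 0.151
elbowmid -0.011 [-11.   75.8 -80.1] z 0.16
frontTipOut 0 [ -0.  -74.6 -12.5] z 0.092
frontTipOut -0.011 [-11.  -87.2 -23.1] z 0.102
```

Knuckle sticks out to about ±75 mm, up to about TCP+103 mm. At TCP z ≈ 0.052 the knuckle passes under the hood while the body stays in front of it. So down, then in.

Call:
send_rows:
  steps: [1,0,0,1.4,0,1,0,0,1.4,0,1,0,0,0,0,1,0,0,0,0,1,0,0.5,0,0,1,0,0.5,0,0,1,0,0.5,0,0,1,0,0.5,0,0,1,0,0.5,0,0,1,0,0,0,0,1,0,0,0,0]

```text
clock: 4.2
position: [0.4872, 0.2646, 0.0492]
ee_rot: [-0.0, 0.658, 0.753, -0.0]
contact_force: [-0.2, -0.1, -0.3]
width: 0.0856
gripper_force: 0.0
```

Run:
```python
from h import *
rep();i=get_image("scene");lever(i=i)
cv2.imwrite("pics/c3.png",cv2.resize(i["color"][110:235,240:380],None,fx=4.8,fy=4.8,interpolation=2)[:,:,::-1])
```

```text
t 4.2 reg xy mm [-153.6   63.8] z 49.2 tool y yaw rel 0.03 tz [-0. -0. -1.] F [-0.2 -0.1 -0.3] w 0.08560602392087958 q [0.37 0.41 1.81 0.   0.93 0.24]
orange [293.6 195.7] 99 theta -18.5
```

View pics/c3.png

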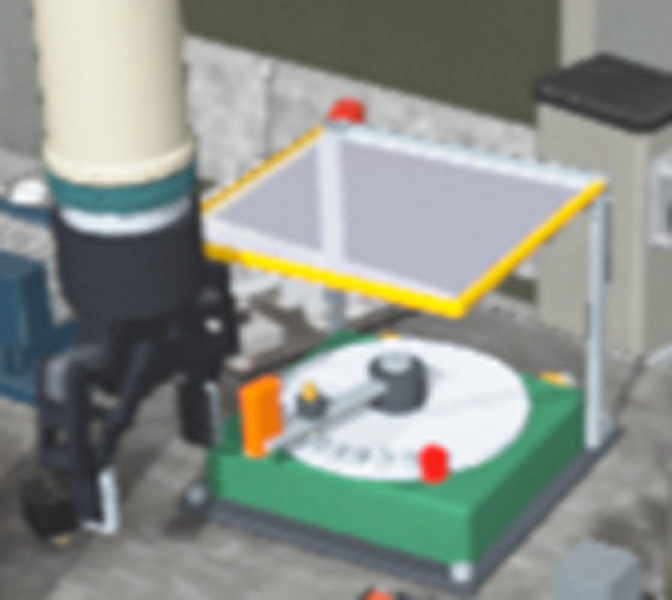

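Scene: the knuckle has gone under the rim without force, and the back finger at about (200,400) stands left of the tab at (262,415). Starting the first click, gently.

Call:
send_rows:
  steps: [1,-0.5,0.1,0,0,1,-0.5,0,0,0,1,-0.2,0,0,0,1,-0.2,0,0,0,1,-0.2,0,0,0,1,-0.2,0,0,0,1,-0.2,0,0,0,1,-0.2,0,0,0,1,-0.2,0,0,0]

```text
clock: 5.15
position: [0.4914, 0.2415, 0.0495]
ee_rot: [-0.0, 0.658, 0.753, 0.0]
contact_force: [-0.6, 2.3, 0.9]
width: 0.085
gripper_force: 0.0
```

```bash
python3 -c "
from h import *
rep();lever()"
```

```text
t 5.15 reg xy mm [-152.5   40.3] z 49.5 tool y yaw rel 0.06 tz [ 0.     0.001 -1.   ] F [-0.6  2.3  0.9] w 0.08499921300512421 q [0.33 0.4  1.82 0.   0.92 0.19]
orange [295.2 196.9] 96 theta -15.0
```

Call:
send_rows:
  steps: [1,-0.2,0,0,0,1,-0.2,0,0,0,1,-0.15,0,0,0,1,0,0,0,0]

```text
clock: 5.6
position: [0.4921, 0.2348, 0.0493]
ee_rot: [0.0, 0.658, 0.753, -0.0]
contact_force: [0.5, -0.4, -0.5]
width: 0.0855
gripper_force: 0.0
```

```bash
python3 -c "
from h import *
rep();lever()"
```

```text
t 5.6 reg xy mm [-152.7   33.6] z 49.3 tool y yaw rel 0.03 tz [-0.    -0.001 -1.   ] F [ 0.5 -0.4 -0.5] w 0.08552471823850553 q [ 0.32  0.4   1.83 -0.    0.92  0.18]
orange [297.3 198.1] 90 theta -10.5
```

Call:
send_rows:
  steps: [1,0,0,0,0,1,0,0,0,0,1,0,0,0,0,1,0,0,0,0]

```text
clock: 6.05
position: [0.4923, 0.2356, 0.0493]
ee_rot: [0.0, 0.658, 0.753, 0.0]
contact_force: [0.4, -0.1, 0.1]
width: 0.0855
gripper_force: 0.0
```

```bash
python3 -c "
from h import *
rep();lever()"
```

```text
t 6.05 reg xy mm [-152.5   34.4] z 49.3 tool y yaw rel 0.04 tz [ 0.  0. -1.] F [ 0.4 -0.1  0.1] w 0.08551122224589698 q [0.32 0.4  1.83 0.   0.92 0.18]
orange [298.6 198.4] 83 theta -8.0
```

Call:
send_rows:
  steps: [1,0,0,0,0,1,0,0,0,0,1,0,0,0,0,1,0,0,0,0,1,0,0,0,0,1,0,0,0,0,1,0,0,0,0,1,0,0,0,0,1,0,0,0,0]

```text
clock: 7.0
position: [0.4923, 0.2356, 0.0493]
ee_rot: [0.0, 0.658, 0.753, 0.0]
contact_force: [-0.4, 0.5, -0.4]
width: 0.0855
gripper_force: 0.0
```

```bash
python3 -c "
from h import *
rep();lever()"
```

```text
t 7.0 reg xy mm [-152.5   34.3] z 49.3 tool y yaw rel 0.04 tz [ 0.  0. -1.] F [-0.4  0.5 -0.4] w 0.08552017642987066 q [0.32 0.4  1.83 0.   0.92 0.18]
orange [298.6 198.4] 82 theta -8.0
```

Click 1 is done: the lever rests free with no force. Now the second.

Call:
send_rows:
  steps: [1,-0.4,0,0,0,1,-0.4,0,0,0,1,-0.2,0,0,0,1,-0.2,0,0,0,1,-0.2,0,0,0,1,-0.2,0,0,0,1,-0.2,0,0,0,1,-0.2,0,0,0]

```text
clock: 7.85
position: [0.4945, 0.2163, 0.0493]
ee_rot: [-0.0, 0.657, 0.754, -0.0]
contact_force: [-0.5, -0.6, -0.0]
width: 0.0856
gripper_force: 0.0
```

```bash
python3 -c "
from h import *
rep();lever()"
```

```text
t 7.85 reg xy mm [-152.9   15. ] z 49.3 tool y yaw rel 0.13 tz [-0.  0. -1.] F [-0.5 -0.6 -0. ] w 0.0856158068227541 q [0.28 0.39 1.84 0.   0.91 0.15]
orange [304.5 199.8] 71 theta 2.5
```

Call:
send_rows:
  steps: [1,0,0,0,0,1,0,0,0,0,1,0,0,0,0,1,0,0,0,0,1,0,0,0,0]

```text
clock: 8.4
position: [0.495, 0.2156, 0.0493]
ee_rot: [0.0, 0.658, 0.753, 0.0]
contact_force: [0.0, 0.2, -0.4]
width: 0.0855
gripper_force: 0.0
```

```bash
python3 -c "
from h import *
rep();i=get_image('scene');lever(i=i)
cv2.imwrite('pics/c4.png',cv2.resize(i['color'][110:235,240:380],None,fx=4.8,fy=4.8,interpolation=2)[:,:,::-1])"
```

```text
t 8.4 reg xy mm [-152.5   14.2] z 49.3 tool y yaw rel 0.02 tz [ 0.  0. -1.] F [ 0.   0.2 -0.4] w 0.08552095051477736 q [ 0.28  0.39  1.84 -0.    0.91  0.15]
orange [306.2 200. ] 55 theta 5.0
```

View pics/c4.png

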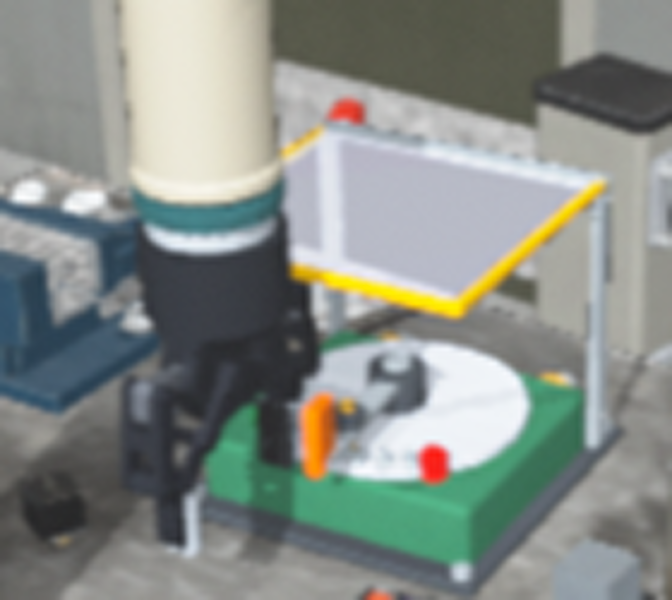

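Scene: the tab at (318,435) stands at about +6°, free of the finger; click 2 is done. I'll rest, then start the third.

Call:
send_rows:
  steps: [1,0,0,0,0,1,0,0,0,0,1,0,0,0,0,1,0,0,0,0,1,0,0,0,0,1,0,0,0,0,1,0,0,0,0]

```text
clock: 9.15
position: [0.4949, 0.2158, 0.0493]
ee_rot: [-0.0, 0.658, 0.753, 0.0]
contact_force: [0.4, -1.0, -0.5]
width: 0.0852
gripper_force: 0.0
```

Call:
send_rows:
  steps: [1,-0.4,0,0,0,1,-0.2,0,0,0,1,-0.2,0,0,0,1,-0.2,0,0,0,1,-0.2,0,0,0,1,-0.2,0,0,0]

```text
clock: 9.75
position: [0.4961, 0.2078, 0.0494]
ee_rot: [-0.004, 0.658, 0.753, 0.004]
contact_force: [-3.1, 27.0, -2.7]
width: 0.0856
gripper_force: 4.5
```

```bash
python3 -c "
from h import *
rep();lever()"
```

```text
t 9.75 reg xy mm [-152.4    6.3] z 49.4 tool y yaw rel -0.01 tz [-0.     0.011 -1.   ] F [-3.1 27.  -2.7] w 0.08558745958094521 q [0.26 0.39 1.85 0.01 0.91 0.12]
orange [306.4 200.2] 66 theta 5.5
```

27 N and the lever isn't moving, so something is blocking. I'll look before going on.

```bash
python3 -c "
from h import *
rep();s=get_state();print(s['moment'],s['contact_force'],s['position']);i=get_image('scene');lever(i=i);rep()
cv2.imwrite('pics/c5.png',cv2.resize(i['color'][140:220,250:357],None,fx=7.4,fy=7.4,interpolation=2)[:,:,::-1])"
```

```text
t 9.8 reg xy mm [-152.4    6.4] z 49.4 tool y yaw rel -0.01 tz [-0.     0.011 -1.   ] F [-3.3 22.3 -2.2] w 0.08562539095773482 q [0.26 0.39 1.85 0.01 0.91 0.12]
[2.95265903 0.52775522 1.13634977] [-3.30038135 22.3415844  -2.20999433] [0.49615324 0.20791347 0.04943974]
orange [306.4 200. ] 67 theta 5.5
t 9.85 reg xy mm [-152.4    6.4] z 49.4 tool y yaw rel 0.01 tz [-0.     0.011 -1.   ] F [-2.4 22.  -2.2] w 0.08525894322695976 q [0.26 0.39 1.85 0.01 0.91 0.12]
```

View pics/c5.png

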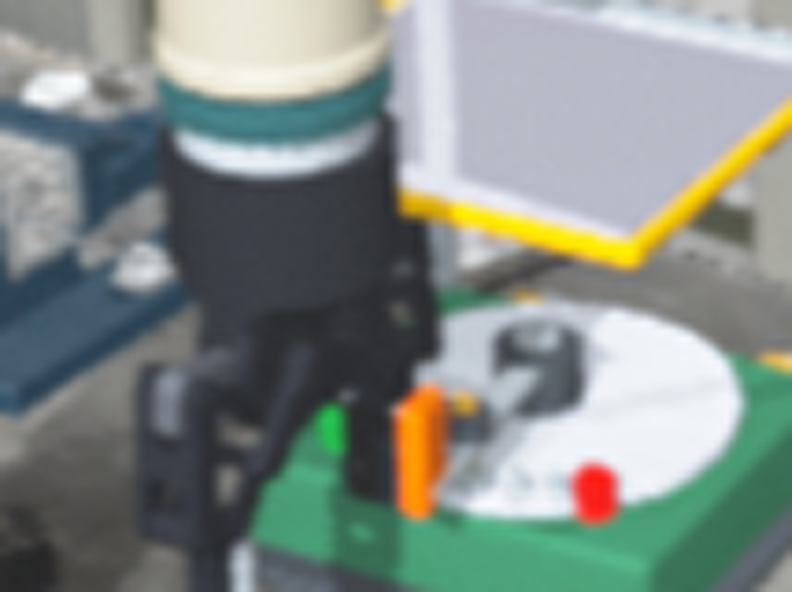

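Picture: the finger sits against the green side of the tab at (415,450), and no other contact is visible. The moments put the contact point at the tab too. I'll back off and see whether the force clears.

Call:
send_rows:
  steps: [1,0.4,0,0,0,1,0.4,0,0,0,1,0,0,0,0,1,0,0,0,0]

```text
clock: 10.25
position: [0.4957, 0.2099, 0.0493]
ee_rot: [-0.0, 0.658, 0.753, 0.0]
contact_force: [-1.1, 2.9, 0.7]
width: 0.0852
gripper_force: 1.3
```

```bash
python3 -c "
from h import *
rep();lever();s=get_state();print(s['moment'])
i=get_image('scene')
for th in(-6,0,6,12,18): print(th,np.mean([proj(i,p) for p in boxpts(th)],0).round(1))"
```

```text
t 10.25 reg xy mm [-152.5    8.4] z 49.3 tool y yaw rel 0.03 tz [-0.  0. -1.] F [-1.1  2.9  0.7] w 0.08519761852213989 q [0.27 0.39 1.84 0.   0.91 0.14]
orange [305.6 200.1] 66 theta 4.0
[0.4148874  0.06985773 0.16342474]
-6 [299.7 195.8]
0 [303.1 196.8]
6 [306.8 197.7]
12 [310.6 198.3]
18 [314.7 198.8]
```

Still in contact at 8.4 mm with 3 N. The low fingertip (about 0.061) may be catching something near the bar. I'll back off, raise the tool 8 mm and press again in small steps.

Call:
send_rows:
  steps: [1,0.5,0,0,0,1,0,0,-0.4,0,1,0,0,-0.4,0,1,0,0,0,0,1,0,0,0,0]

```text
clock: 10.85
position: [0.4866, 0.2124, 0.053]
ee_rot: [-0.005, 0.658, 0.753, -0.008]
contact_force: [-7.4, -1.8, -16.3]
width: 0.0854
gripper_force: 0.0
```

```bash
python3 -c "
from h import *
rep();lever();print(get_state()['moment'])"
```

```text
t 10.85 reg xy mm [-161.3   12.1] z 53.0 tool y yaw rel 0.03 tz [-0.019 -0.005 -1.   ] F [ -7.4  -1.8 -16.3] w 0.0854233037358975 q [0.28 0.38 1.84 0.   0.94 0.15]
orange [306.2 200.3] 56 theta 5.0
[-0.18539978  1.49283857 -0.04021894]
```

Call:
send_rows:
  steps: [1,-0.2,0,0,0,1,-0.2,0,0,0,1,-0.1,0,0,0,1,-0.1,0,0,0,1,-0.1,0,0,0,1,0,0,0,0]

```text
clock: 11.5
position: [0.4867, 0.2064, 0.0537]
ee_rot: [-0.006, 0.658, 0.753, -0.008]
contact_force: [-11.4, 0.9, -11.0]
width: 0.0855
gripper_force: 0.0
```

```bash
python3 -c "
from h import *
rep();lever();print(get_state()['moment'])"
```

```text
t 11.5 reg xy mm [-162.     6.1] z 53.7 tool y yaw rel 0.04 tz [-0.019 -0.004 -1.   ] F [-11.4   0.9 -11. ] w 0.08548073402588807 q [0.27 0.38 1.84 0.   0.94 0.13]
orange [306.1 200.2] 58 theta 5.0
[0.17681682 1.39692098 0.11601881]
```

The knuckle touched the hood at z ≈ 0.053 (force pushing down), so that's too high. I'll step back, go down and line up again.

Call:
send_rows:
  steps: [1,0.4,-0.3,0.4,0,1,0.4,-0.3,0.4,0,1,0,0,0.1,0,1,0,0,0,0,1,0,0,0,0]

```text
clock: 12.05
position: [0.4902, 0.2152, 0.049]
ee_rot: [0.001, 0.658, 0.753, 0.001]
contact_force: [0.4, -0.1, 0.7]
width: 0.0856
gripper_force: 0.0
```

```bash
python3 -c "
from h import *
rep();lever();print(get_state()['moment'])"
```

```text
t 12.05 reg xy mm [-157.3   14.4] z 49.0 tool y yaw rel 0.04 tz [ 0.002  0.001 -1.   ] F [ 0.4 -0.1  0.7] w 0.08560834265870179 q [ 0.28  0.38  1.85 -0.    0.9   0.15]
orange [306.1 200.2] 58 theta 5.0
[ 0.01076151  0.03092567 -0.08926652]
```

Call:
send_rows:
  steps: [1,-0.3,0,0.3,0,1,-0.3,0,0,0,1,-0.1,0,0,0,1,-0.1,0,0,0,1,-0.1,0,0,0,1,-0.1,0,0,0,1,-0.1,0,0,0,1,0,0,0,0]

```text
clock: 12.9
position: [0.4903, 0.2072, 0.0452]
ee_rot: [-0.002, 0.658, 0.753, 0.002]
contact_force: [-0.3, 10.7, -1.9]
width: 0.0852
gripper_force: 0.0
```

```bash
python3 -c "
from h import *
rep();lever();print(get_state()['moment'])"
```

```text
t 12.9 reg xy mm [-158.2    6.5] z 45.2 tool y yaw rel 0.05 tz [ 0.     0.005 -1.   ] F [-0.3 10.7 -1.9] w 0.08518424978446482 q [0.27 0.38 1.86 0.01 0.89 0.13]
orange [306.7 200.5] 65 theta 6.0
[1.26465672 0.16026358 0.62228289]
```

```bash
python3 -c "
from h import *
i=get_image('scene');lever(i=i);t=get_image('top')
c=i['color'][:,:,::-1];cv2.imwrite('pics/raw6.png',c)
A=cv2.resize(c[150:215,275:345],(560,520),interpolation=2)
B=cv2.resize(t['color'][110:280,165:345,::-1],(240,227),interpolation=2)
o=np.zeros((520,800,3),np.uint8);o[:,:560]=A;o[:227,560:]=B
D=cv2.imread('pics/c4.png')[192:504,168:504];o[235:458,560:]=cv2.resize(D,(240,223))
cv2.imwrite('pics/c6.png',o)"
```

```text
orange [306.8 200.1] 60 theta 6.0
```

View pics/c6.png

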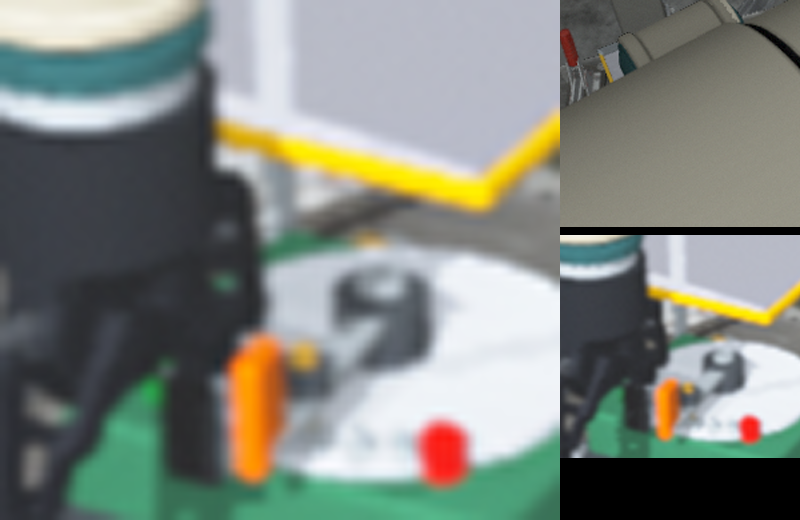

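Crop: the tab at (258,410) is touched by the wide knuckle link near its top; the finger itself is just clear of it, and the lever has moved about 1°. Pressing on in small steps, watching the force.

Call:
send_rows:
  steps: [1,-0.1,0,0,0,1,-0.1,0,0,0,1,-0.1,0,0,0,1,0,0,0,0]

```text
clock: 13.45
position: [0.4913, 0.2018, 0.0453]
ee_rot: [-0.0, 0.658, 0.753, 0.001]
contact_force: [1.1, 4.6, -1.7]
width: 0.0852
gripper_force: 0.0
```

```bash
python3 -c "
from h import *
rep();lever();s=get_state();print(s['moment'],s['effort'].round(1))
T=get_image('top')
E=cv2.imread('pics/top0.png')
T['color']=E
g=onz(T,(242.75,220),.058)[:2]-PIV;c,n=np.cos(YAW),np.sin(YAW);print('green deg',np.degrees(np.arctan2(n*g[0]-c*g[1],-(c*g[0]+n*g[1]))),np.linalg.norm(g))
for u,v in((333,425),(347,408),(362,393),(378,377),(395,352),(258,430)):
    g=onz(T,(185+u/4,110+v/4),.056)[:2]-PIV;print('rib',np.degrees(np.arctan2(n*g[0]-c*g[1],-(c*g[0]+n*g[1]))).round(1),np.linalg.norm(g).round(3))
"
```

```text
t 13.45 reg xy mm [-157.9    1. ] z 45.3 tool y yaw rel 0.05 tz [ 0.001  0.001 -1.   ] F [ 1.1  4.6 -1.7] w 0.08524740998350641 q [0.26 0.38 1.86 0.   0.89 0.12]
orange [308.9 200.3] 60 theta 9.5
[ 0.4778681  -0.03396985  0.35413124] [ -2.2 -42.  -17.1  -0.8   0.5   0.3]
green deg -43.03730618380994 0.0790369780367177
rib -0.9 0.073
rib 8.3 0.067
rib 18.4 0.065
rib 29.7 0.065
rib 45.3 0.066
rib -33.8 0.069
```

It's moving now: θ ≈ 9.5° at 4.6 N. On slowly over the rib.

Call:
send_rows:
  steps: [1,-0.15,0,0,0,1,-0.15,0,0,0,1,-0.1,0,0,0,1,0,0,0,0]

```text
clock: 13.95
position: [0.4911, 0.1963, 0.0453]
ee_rot: [0.0, 0.658, 0.753, -0.001]
contact_force: [-0.5, 0.1, 0.5]
width: 0.0854
gripper_force: 0.0
```

```bash
python3 -c "
from h import *
rep();lever()"
```

```text
t 13.95 reg xy mm [-159.    -4.5] z 45.3 tool y yaw rel 0.01 tz [-0.001 -0.001 -1.   ] F [-0.5  0.1  0.5] w 0.08535055222190269 q [ 0.25  0.38  1.87 -0.    0.89  0.12]
orange [311.8 201.2] 49 theta 14.0
```

Past the rib with no force. Waiting for it to settle.

Call:
send_rows:
  steps: [1,0,0,0,0,1,0,0,0,0,1,0,0,0,0,1,0,0,0,0,1,0,0,0,0,1,0,0,0,0,1,0,0,0,0,1,0,0,0,0,1,0,0,0,0,1,0,0,0,0]

```text
clock: 15.0
position: [0.4914, 0.1971, 0.0453]
ee_rot: [-0.0, 0.658, 0.753, 0.0]
contact_force: [-0.2, 0.2, -0.2]
width: 0.0851
gripper_force: 0.0
```

```bash
python3 -c "
from h import *
rep();lever()"
```

```text
t 15.0 reg xy mm [-158.5   -3.7] z 45.3 tool y yaw rel 0.04 tz [ 0.  0. -1.] F [-0.2  0.2 -0.2] w 0.08507912152587167 q [0.25 0.38 1.87 0.   0.89 0.11]
orange [311.9 200.9] 47 theta 14.0
```

Call:
send_rows:
  steps: [1,0.2,0,0,0,1,0.3,0,0,0,1,0.5,0,0,0,1,0,0,0,0,1,0,0,0,0]

```text
clock: 15.55
position: [0.49, 0.2073, 0.0453]
ee_rot: [0.0, 0.658, 0.753, 0.0]
contact_force: [-0.6, -0.2, 0.7]
width: 0.0855
gripper_force: 0.0
```

```bash
python3 -c "
from h import *
rep();lever();i=get_image('scene')
h=cv2.cvtColor(i['color'],cv2.COLOR_RGB2HSV)
m=cv2.inRange(h,(5,120,90),(20,255,255));m[:165]=0;m[215:]=0;m[:,:290]=0;m[:,330:]=0
for r in range(188,214):print(r,np.nonzero(m[r])[0])
for th in(12,14,16,18):
    P=np.array([proj(i,p) for p in boxpts(th)]);print(th,P.min(0).round(1),P.max(0).round(1))
"
```

```text
t 15.55 reg xy mm [-158.5    6.6] z 45.3 tool y yaw rel 0.07 tz [ 0.  0. -1.] F [-0.6 -0.2  0.7] w 0.08547121959874311 q [0.27 0.39 1.86 0.   0.89 0.13]
orange [311.9 200.9] 45 theta 14.0
188 []
189 []
190 []
191 []
192 []
193 [311 312 313 314 315]
194 [311 312 313 314 315]
195 [310 311 312 313 314 315 316]
196 [309 310 311 312 313 314 315]
197 [309 310 311 312 313 314]
198 [309 310 311 312 313 314]
199 [309 310 311 312 313 314]
200 [309 310 311 312 313 314]
201 [309 310 311 312 313 314]
202 [309 310 311 312 313 314]
203 [310 311 312 313 314]
204 [310 311 312 313 314]
205 [310 311 312 313]
206 [310 311 312 313]
207 [310 311 312 313]
208 [310 311 312 313]
209 [309 310 311 312 313]
210 [310 311 312 329]
211 []
212 []
213 []
12 [307.1 190.3] [314.2 206.5]
14 [308.5 190.5] [315.3 206.6]
16 [310.  190.7] [316.5 206.7]
18 [311.5 190.8] [317.7 206.8]
```

```bash
cat > fit.py <<'E'
from h import *
import h
def wm(c):
    q=cv2.cvtColor(c,cv2.COLOR_RGB2HSV);m=cv2.inRange(q,(4,120,80),(20,255,255));m[:180]=0;m[214:]=0;m[:,:284]=0;m[:,328:]=0
    n,l,s,_=cv2.connectedComponentsWithStats(m);k=1+np.argmax(s[1:,4]);return (l==k)
def hull(i,th,d):
    h.PIV=np.array([.648,.222])+d;t=np.radians(th)
    P=[proj(i,reg2w(-r*np.cos(t)-y*np.sin(t),-r*np.sin(t)+y*np.cos(t),z)) for r in(.089,.111) for y in(.005,-.005) for z in(.063,.105)]
    M=np.zeros((1600,2560),np.uint8);cv2.fillConvexPoly(M,cv2.convexHull(np.int32(np.round((np.array(P)+.5)*4))),1)
    return cv2.resize(M.astype(np.float32),(640,400),interpolation=cv2.INTER_AREA)
def best(i,m,ths,ds):
    return sorted((np.abs(hull(i,th,np.array(d))-m).sum(),th,d) for th in ths for d in ds)[:4]
E
python3 - <<'E'
from fit import *
i=get_image("scene")
s0=cv2.imread("pics/scene0.png")[:,:,::-1].copy()
R=np.arange(-.008,.0081,.002)
for th in(-30,-24,-18,-12,-6): print(best(i,wm(s0),[th],[(a,b) for a in R for b in R])[0])
d=best(i,wm(s0),[-18],[(a,b) for a in R for b in R])[0][2]
r6=cv2.imread("pics/raw6.png")[:,:,::-1].copy()
print("raw6",best(i,wm(r6),np.arange(-4,18,1),[d])[:3])
print("now",best(i,wm(i["color"]),np.arange(0,30,1),[d])[:4], best(i,wm(i["color"]),[6,12,14,16,18,20],[(a,b) for a in R for b in R])[:4])
E
```

```text
(np.float32(80.0625), -30, (np.float64(0.006), np.float64(-0.008)))
(np.float32(46.0), -24, (np.float64(-0.002), np.float64(-0.008)))
(np.float32(36.875), -18, (np.float64(-0.004), np.float64(-0.002)))
(np.float32(31.5625), -12, (np.float64(-0.002), np.float64(0.008)))
(np.float32(85.5), -6, (np.float64(-0.008), np.float64(0.008)))
raw6 [(np.float32(34.75), np.int64(6), (np.float64(-0.004), np.float64(-0.002))), (np.float32(38.0625), np.int64(7), (np.float64(-0.004), np.float64(-0.002))), (np.float32(44.4375), np.int64(5), (np.float64(-0.004), np.float64(-0.002)))]
now [(np.float32(29.8125), np.int64(14), (np.float64(-0.004), np.float64(-0.002))), (np.float32(35.875), np.int64(15), (np.float64(-0.004), np.float64(-0.002))), (np.float32(37.5625), np.int64(13), (np.float64(-0.004), np.float64(-0.002))), (np.float32(53.375), np.int64(16), (np.float64(-0.004), np.float64(-0.002)))] [(np.float32(26.0), 18, (np.float64(-0.008), np.float64(0.004))), (np.float32(26.0625), 20, (np.float64(-0.008), np.float64(0.008))), (np.float32(29.1875), 16, (np.float64(-0.006), np.float64(0.0))), (np.float32(29.375), 18, (np.float64(-0.006), np.float64(0.004)))]
```

I need a clear view to confirm the third notch. Backing out from under the hood, up and left.

Call:
send_rows:
  steps: [1,0.3,-1,0,0,1,0,-3,0,0,1,0,-3,0,0,1,0,-1,0,0,1,0,0,-4,0,1,0,0,-4,0,1,0,0,-4,0,1,0,0,-4,0,1,4,-1,-4,0,1,4.5,-2,0,0,1,4.5,-2,0,0,1,4.5,-2,0,0]

```text
clock: 16.9
position: [0.319, 0.3599, 0.241]
ee_rot: [0.0, 0.658, 0.753, 0.001]
contact_force: [0.5, 0.9, 0.6]
width: 0.0855
gripper_force: 0.0
```

Call:
send_rows:
  steps: [1,4.5,-2,0,0,1,4.5,-2,0,0,1,4.5,0,0,0,1,0,0,0,0,1,0,0,0,0]

```text
clock: 17.4
position: [0.2613, 0.4873, 0.2397]
ee_rot: [0.0, 0.657, 0.754, -0.0]
contact_force: [0.2, -1.0, -0.4]
width: 0.0856
gripper_force: 0.0
```

Run:
```python
from fit import *
rep();i=get_image("scene");t=get_image("top")
cv2.imwrite("pics/s7.png",i["color"][:,:,::-1]);cv2.imwrite("pics/t7.png",t["color"][:,:,::-1])
s0=cv2.imread("pics/scene0.png")[:,:,::-1].copy();t0=cv2.imread("pics/top0.png")[:,:,::-1].copy()
def wt(c):
    q=cv2.cvtColor(c,cv2.COLOR_RGB2HSV);m=cv2.inRange(q,(4,120,80),(20,255,255));m[:205]=0;m[245:]=0;m[:,:240]=0;m[:,300:]=0
    n,l,s,_=cv2.connectedComponentsWithStats(m);print(s);k=1+np.argmax(s[1:,4]);return (l==k)
m=dict(s0=wm(s0),s7=wm(i["color"]),t0=wt(t0),t7=wt(t["color"]))
for k,v in m.items(): y,x=np.nonzero(v);print(k,x.mean(),y.mean(),len(x))
R=np.arange(-.008,.0081,.002);G=[(a,b) for a in R for b in R]
for cam,a,b in((i,"s0","s7"),(t,"t0","t7")):
    C={n:{th:np.array([np.abs(hull(cam,th,np.array(d))-m[n]).sum() for d in G]) for th in ths} for n,ths in((a,range(-24,-9,2)),(b,range(8,25,2)))}
    print(cam is t,sorted((float((C[a][p]+C[b][q]).min()),p,q,G[(C[a][p]+C[b][q]).argmin()]) for p in C[a] for q in C[b])[:8])
```

```text
t 17.4 reg xy mm [-347.7  314.7] z 239.7 tool y yaw rel 0.15 tz [ 0.    -0.001 -1.   ] F [ 0.2 -1.  -0.4] w 0.08555063607568185 q [ 0.95  0.24  1.54 -0.    1.37  0.82]
[[     0      0    640    400 255907]
 [   289    205      1      1      1]
 [   257    210      1      1      1]
 [   256    217      8     17     91]]
[[     0      0    640    400 255899]
 [   289    205      1      1      1]
 [   278    208     11     16    100]]
s0 293.6864406779661 195.6271186440678 118
s7 312.09411764705885 200.85882352941175 85
t0 259.3076923076923 225.07692307692307 91
t7 282.94 215.23 100
False [(62.1875, -10, 20, (np.float64(-0.006), np.float64(0.008))), (66.5625, -12, 18, (np.float64(-0.006), np.float64(0.004))), (67.375, -14, 18, (np.float64(-0.006), np.float64(0.002))), (69.0625, -16, 16, (np.float64(-0.006), np.float64(-0.002))), (72.375, -18, 14, (np.float64(-0.006), np.float64(-0.006))), (73.3125, -12, 20, (np.float64(-0.006), np.float64(0.006))), (73.375, -14, 16, (np.float64(-0.004), np.float64(0.002))), (74.4375, -20, 14, (np.float64(-0.006), np.float64(-0.006)))]
True [(63.5, -16, 14, (np.float64(-0.002), np.float64(0.0))), (64.4375, -14, 16, (np.float64(-0.004), np.float64(0.004))), (65.125, -18, 12, (np.float64(-0.002), np.float64(-0.004))), (69.875, -20, 10, (np.float64(-0.002), np.float64(-0.006))), (71.5, -14, 18, (np.float64(-0.004), np.float64(0.004))), (71.6875, -12, 18, (np.float64(-0.004), np.float64(0.008))), (73.875, -12, 20, (np.float64(-0.004), np.float64(0.008))), (76.6875, -18, 14, (np.float64(-0.004), np.float64(-0.002)))]
```

Run:
```python
from fit import *
i=get_image("scene");t=get_image("top")
def cand(p,q): return tri([ray(i,p),ray(t,q)])
a=cand((293.69,195.63),(259.31,225.08));b=cand((312.09,200.86),(282.94,215.23))
print(a,b);c=np.linalg.norm((a-b)[:2]);print(c,np.degrees(2*np.arcsin(c/.2)))
# model-based: centroid of hull masks at theta pairs, both cams
def cen(cam,th):
    M=hull(cam,th,np.array([-.003,0.]));y,x=np.mgrid[:400,:640];return (M*x).sum()/M.sum(),(M*y).sum()/M.sum()
A=cand(cen(i,-18),cen(t,-18))
for th in(6,12,14,16,18):
    B=cand(cen(i,th),cen(t,th));print(th,np.linalg.norm((A-B)[:2]),B)
print(A)
# bar/collar evidence: yellow knob on collar
for n in("0","7"):
  for cn in("scene","top"):
    im=cv2.imread(f"pics/{cn}0.png" if n=="0" else f"pics/{cn[0]}7.png");q=cv2.cvtColor(im,cv2.COLOR_BGR2HSV)
    m=cv2.inRange(q,(18,110,90),(30,255,255));m[:,:240]=0;m[:,330:]=0;m[:190]=0;m[225:]=0
    print(n,cn,[(s[4],c.round(1)) for s,c in zip(*cv2.connectedComponentsWithStats(m)[2:])][1:])
```

```text
[0.5455994  0.23681011 0.08461792] [0.55351837 0.18393605 0.08271997]
0.05346378971346806 31.00958150935149
6 0.04172526377854697 [0.54782628 0.19804293 0.08403602]
12 0.05178756223352198 [0.55094389 0.18813497 0.08389623]
14 0.055194646455541264 [0.552318   0.18483867 0.08373718]
16 0.05864197543790809 [0.55358995 0.1815095  0.08364163]
18 0.06196479195972047 [0.55508856 0.17834942 0.08372595]
[0.54678375 0.23975516 0.08371028]
0 scene [(np.int32(8), array([292. , 194.5])), (np.int32(8), array([304. , 191.5])), (np.int32(5), array([290., 198.])), (np.int32(1), array([291., 204.])), (np.int32(1), array([293., 205.]))]
0 top [(np.int32(147), array([258.4, 198. ])), (np.int32(14), array([257.5, 210.5]))]
7 scene [(np.int32(7), array([315.6, 194.3])), (np.int32(15), array([310.9, 201.9])), (np.int32(1), array([310., 210.]))]
7 top [(np.int32(147), array([258.7, 197.9])), (np.int32(12), array([272.8, 204.3])), (np.int32(1), array([287., 216.])), (np.int32(1), array([283., 222.]))]
```

Run:
```python
from fit import *
i=get_image("scene");t=get_image("top")
k0=tri([ray(i,(304,191.5)),ray(t,(257.5,210.5))]);k1=tri([ray(i,(315.6,194.3)),ray(t,(272.8,204.3))])
c=np.linalg.norm((k0-k1)[:2]);print(k0,k1,c,np.degrees(2*np.arcsin(c/.132)))
a=np.array([.5456,.2368]);b=np.array([.5535,.1839])
f=lambda u,v:np.degrees(np.arctan2(v[1]-u[1],v[0]-u[0]))
print("lever dir start",f(a,k0),"now",f(b,k1))
# circle centre of radius .1 through a,b
m=(a+b)/2;d=b-a;L=np.linalg.norm(d);n=np.array([-d[1],d[0]])/L;print("centre",m+n*np.sqrt(.01-L*L/4))
lever()
```

```text
[0.58150273 0.23207156 0.08156352] [0.58547172 0.1973304  0.08236014] 0.03496714174162804 30.722329399196642
lever dir start -7.502753453385366 now 22.785875766456126
centre [0.6448508  0.22458207]
orange [312.1 200.5] 41 theta 14.0
```

Three independent measurements agree: the lever has turned about 31° instead of 36°, so it's hanging short of the third notch. I'll go back and nudge it gently the rest of the way.

Call:
send_rows:
  steps: [1,-3.8,2,0,0,1,-3.8,2,0,0,1,-3.8,2,0,0,1,-3.8,2,0,0,1,-3.8,2,0,0,1,-3.8,2,0,0,1,-3.8,2,0,0,1,-3.7,2,0,0,1,0,0,4,0,1,0,0,4,0,1,0,0,4,0,1,0,0,4,0]

```text
clock: 18.95
position: [0.4613, 0.2071, 0.0793]
ee_rot: [0.0, 0.658, 0.753, 0.001]
contact_force: [-0.1, -0.3, 0.3]
width: 0.0856
gripper_force: 0.0
```

Call:
send_rows:
  steps: [1,0,0,3,0,1,0,0,0,0,1,0,0,0,0]

```text
clock: 19.25
position: [0.4613, 0.2077, 0.0506]
ee_rot: [-0.0, 0.658, 0.753, 0.0]
contact_force: [1.0, -0.4, 0.2]
width: 0.0849
gripper_force: 0.0
```

```bash
python3 -c "
from h import *
rep();lever()"
```

```text
t 19.25 reg xy mm [-186.9   10.8] z 50.6 tool y yaw rel -0.0 tz [ 0.  0. -1.] F [ 1.  -0.4  0.2] w 0.08493007900245068 q [0.29 0.35 1.91 0.   0.88 0.15]
orange [312.1 200.5] 42 theta 14.0
```

Call:
send_rows:
  steps: [1,0,0.7,0.4,0,1,0,0.8,0,0,1,0,0.8,0,0,1,0,0.8,0,0,1,-0.5,0.2,0,0,1,-0.5,0,0,0,1,-0.4,0,0,0,1,-0.2,0,0,0,1,-0.1,0,0,0,1,-0.1,0,0,0,1,0,0,0,0]

```text
clock: 20.4
position: [0.496, 0.1945, 0.0461]
ee_rot: [-0.0, 0.658, 0.753, 0.0]
contact_force: [-0.2, -0.8, 0.4]
width: 0.0856
gripper_force: 0.0
```

```bash
python3 -c "
from h import *
rep();lever();print(get_state()['moment'])"
```

```text
t 20.4 reg xy mm [-154.3   -6.9] z 46.1 tool y yaw rel 0.04 tz [-0.  0. -1.] F [-0.2 -0.8  0.4] w 0.08564146508209391 q [0.24 0.39 1.86 0.   0.9  0.11]
orange [312.1 201.2] 65 theta 14.0
[ 0.01572431 -0.06426493  0.01394189]
```

Not touching yet; on in 1 mm steps.

Call:
send_rows:
  steps: [1,-0.1,0,0,0,1,-0.1,0,0,0,1,-0.1,0,0,0,1,0,0,0,0]

```text
clock: 20.85
position: [0.4965, 0.1915, 0.0461]
ee_rot: [0.0, 0.658, 0.753, 0.0]
contact_force: [-0.7, -0.5, 0.1]
width: 0.0855
gripper_force: 0.0
```

```bash
python3 -c "
from h import *
rep();lever();print(get_state()['moment'])"
```

```text
t 20.85 reg xy mm [-154.2   -9.9] z 46.1 tool y yaw rel 0.03 tz [ 0.  0. -1.] F [-0.7 -0.5  0.1] w 0.08549486663380414 q [0.24 0.38 1.86 0.   0.9  0.1 ]
orange [314. 201.] 55 theta 17.0
[-0.0047243  -0.0251268  -0.02549968]
```

Call:
send_rows:
  steps: [1,-0.1,0,0,0,1,-0.1,0,0,0,1,0,0,0,0]

```text
clock: 21.2
position: [0.4968, 0.1895, 0.0461]
ee_rot: [0.0, 0.658, 0.753, 0.0]
contact_force: [-0.1, -0.5, -0.5]
width: 0.0855
gripper_force: 0.0
```

```bash
python3 -c "
from h import *
rep();lever();print(get_state()['moment'])"
```

```text
t 21.2 reg xy mm [-154.2  -12. ] z 46.1 tool y yaw rel 0.03 tz [ 0.  0. -1.] F [-0.1 -0.5 -0.5] w 0.0854978536466161 q [ 0.23  0.38  1.86 -0.    0.9   0.1 ]
orange [313.9 201.2] 57 theta 17.0
[-0.04887662 -0.01391352 -0.01396418]
```

A light touch made the lever drop forward to θ ≈ 17° and stay there free. Backing out to verify.

Call:
send_rows:
  steps: [1,0.4,0,0,0,1,0.8,0,0,0,1,0,-2,0,0,1,0,-3,0,0,1,0,-3,0,0,1,0,0,0,0,1,0,0,-4,0,1,0,0,-4,0,1,0,0,-4,0,1,0,0,-4,0,1,4,-1,-3,0,1,4.5,-2,0,0]

```text
clock: 22.45
position: [0.3793, 0.2725, 0.2407]
ee_rot: [0.002, 0.659, 0.752, 0.006]
contact_force: [0.5, 1.3, -0.5]
width: 0.0854
gripper_force: 0.0
```

Call:
send_rows:
  steps: [1,4.5,-2,0,0,1,4.5,-2,0,0,1,4.5,-2,0,0,1,4.5,-2,0,0,1,4.5,-1,0,0,1,0,0,0,0,1,0,0,0,0]

```text
clock: 23.15
position: [0.2549, 0.482, 0.2352]
ee_rot: [0.0, 0.657, 0.754, -0.0]
contact_force: [0.2, -0.7, -0.8]
width: 0.0851
gripper_force: 0.0
```

Run:
```python
from fit import *
rep();i=get_image("scene");t=get_image("top");lever(i=i)
cv2.imwrite("pics/s8.png",i["color"][:,:,::-1]);cv2.imwrite("pics/t8.png",t["color"][:,:,::-1])
def wt(c):
    q=cv2.cvtColor(c,cv2.COLOR_RGB2HSV);m=cv2.inRange(q,(4,120,80),(20,255,255));m[:205]=0;m[245:]=0;m[:,:240]=0;m[:,300:]=0
    n,l,s,_=cv2.connectedComponentsWithStats(m);return l==1+np.argmax(s[1:,4])
c=lambda m:np.mean(np.nonzero(m),1)[::-1]
b=tri([ray(i,c(wm(i["color"]))),ray(t,c(wt(t["color"])))]);a=np.array([.5456,.2368])
L=np.linalg.norm(b[:2]-a);print(b,L,np.degrees(2*np.arcsin(L/.2)))
# did neighbours move? diff vs. start around relay and fuse
t0=cv2.imread("pics/top0.png").astype(int);d=np.abs(cv2.imread("pics/t8.png").astype(int)-t0).sum(2)
print("relay",(d[265:292,208:236]>60).sum(),"fuse",(d[215:255,300:348]>60).sum())
```

```text
t 23.15 reg xy mm [-354.8  310.3] z 235.2 tool y yaw rel 0.2 tz [ 0.    -0.001 -1.   ] F [ 0.2 -0.7 -0.8] w 0.08512670796043978 q [ 0.96  0.23  1.56 -0.    1.35  0.82]
orange [314.6 201.1] 41 theta 18.0
[0.55624114 0.17923193 0.08204538] 0.05854328689161339 34.04131036208396
relay 14 fuse 0
```

Call:
send_rows:
  steps: [1,0,0,0,0,1,0,0,0,0,1,0,0,0,0,1,0,0,0,0,1,0,0,0,0,1,0,0,0,0]

```text
clock: 23.85
position: [0.2556, 0.4809, 0.2356]
ee_rot: [-0.0, 0.658, 0.753, 0.0]
contact_force: [-0.2, -0.4, 0.2]
width: 0.0852
gripper_force: 0.0
```

Run:
```python
from h import *
i=get_image("scene");t=get_image("top");lever(i=i)
for c in(cv2.imread("pics/top0.png"),t["color"][:,:,::-1]):
    y,x=np.nonzero(c[262:294,206:238].sum(2)<110);print(x.mean(),y.mean(),len(x))
print(sign_off())
```

```text
orange [314.5 201.1] 40 theta 18.0
19.03921568627451 19.07843137254902 51
19.150943396226417 18.867924528301888 53
the job is handed in; nothing more can be done
None
```

I moved the lever three clicks towards the red stop, let go and handed the job in at about 24 s. It measured about 34° of travel against a nominal 36°, so the third notch is very likely but not certain. The third click first hung about 5° short and needed a light second nudge. The gripper touched the lever at up to 27 N and the hood at about 18 N, and the relay and fuse carrier did not move.

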